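# Set up a try square and a moulded test bar for a straightness check

## Robot

A 7-joint arm with a two-finger parallel gripper is mounted at the origin on the work surface. World frame = base frame: x ahead of the robot, y to its left, z up, the work surface at z = 0. Lengths are in m, angles in rad, forces in N, time in s.
With the tool pointing down it reaches from about 0.35 to 0.9 m from the base axis. Payload 7.2 kg.
Tool frame: the origin (TCP) lies between the finger pads; the fingertips stand 14 mm ahead of it and the grasp point (between the pads) lies 5 mm behind it; z points along the fingers, x is the direction in which the jaws open and shut, and the axes are right-handed (so a half turn about z gives the same grasp; the last joint's range is limited). The gripper opens to 88 mm and grips with 3 to 60 N. Pads are 20 mm wide; open, the fingers measure 115 mm over their backs; the gripper's body (75 mm by 178 mm) begins 61 mm behind the grasp point.
Start: joints at [1.161, 0.411, -0.013, 1.596, 0.006, 1.134, -0.082], TCP at [0.209, -0.589, 0.237] pointing down, gripper open.
Joint ranges: [-2.95, 2.95], [-0.29, 1.99], [-1.47, 1.44], [0.14, 2.54], [-1.03, 4.17], [0.13, 1.85], [-2.86, 2.86]. Speed limits (rad/s): [2.39, 2.39, 3.01, 3.01, 3.14, 3.14, 3.14].

## Interface

Orientations are given as [roll, pitch, yaw] about the fixed x, y, z axes, in that order (R = Rz(yaw) Ry(pitch) Rx(roll)).
In Python, from rig import ctrl, cams gives the robot as it stands.
- The arm moves only by the tool send_rows, never from a script. Its arguments are lists of equal length, an entry for each row: "delta_rot": the turn, a rotation vector about the tool's x, y, z in degrees, a list of three; "linear": the shift along the tool's x, y, z in mm, a list of three; "claw": the gripper's target within -1 to 1 (shut at 1, half-way at 0, fully open at -1). A call has 1 to 8 rows; each row is the pose to reach, as a shift and turn from the pose commanded when the call began, along the tool's axes at that moment; what a row does not reach only later rows make up. A row lasts 1/10 s, in which the tool goes at most 50 mm and 8.59 degrees, less where a joint would pass 70% of its speed; a pose out of reach is approached as far as the arm can. A call with a gripper value outside its range is refused whole. The fingers move at their own pace and stop on an object; "grip_force" is the grip in N (left out, the last holds). Time passes only in rows, so rows that repeat a pose let the fingers close. It gives the time, the measured TCP pose, the force and the opening at its end, in the units of the state.
- ctrl.sense(): the state, without advancing time (a new reading comes with each control period).
- cams.capture(name): name is "scene" or "side" or "wrist"; returns the picture (420x560x3 uint8, red, green, blue); there is no depth.
- cams.calibration(name): a dict with "camera_matrix" (3x3 intrinsics, pixels), "R" (3x3) and "t" (3): a world point X has camera coordinates R X + t; the wrist camera has in their place "mount" (4x4, takes a point from camera to tool coordinates, whose origin is the TCP and whose axes are the tool frame's). Camera axes: x right, y down, z forward; pixel columns grow to the right and rows downward; lengths in m; the calibration is good to about 2 mm. The wrist camera is an equidistant fisheye: a pixel r from the principal point sees the ray r / f radians off the axis. A picture is of the moment at which its call begins: read the wrist's pose just before it. calibration takes no time and is no camera call.
- ctrl.sign_off(): hands the job in, once; it reports no verdict.
The state is a dict: "clock": time; "joint_positions": joint angles; "qvel": joint speeds; "joint_efforts": joint torques, N m; "tool_pos": TCP position; "orientation": TCP orientation; "force": force on the tool from outside, world axes, zero at the start; "moment": the same for the moment, N m; "grip_width": finger opening in m.
Only numpy, scipy, OpenCV 4.12 (cv2) and the standard library are available. Lean on these libraries where they do the work, as an engineer would, in place of code of your own. Each camera call takes 0.05 s, during which the arm holds its last target. There are 200 camera calls.

## Task

At the inspection corner of a tableware moulding shop, first lay the try square with its thick stock flat on the bench and flush along the plate's edge nearest the robot, the whole stock within that edge and its blade reaching out over the plate; let go of it. Then pluck the moulded test bar, the long one, from the pocket tray and lay it on the plate with its long side flush against the inside edge of the blade, its whole length beside the blade. The square must still be flush with the plate when you finish, and the other two moulded pieces, the brass weight, the cup, the bowl and the jar stay where they are.

Things in the scene. Friction and masses are not known exactly. Their poses are not given: they have to be found in the camera images.
- plate: Dark steel checking plate, fixed to the bench, 150 mm (x) by 160 mm (y), 8 mm thick. Origin: centre of its underside, on the bench; z up. Its front edge, the one nearest the robot, is the face at x = -75 mm, running along y.
- square: Loose L-shaped metal try square, about 0.6 kg. Origin: centre of the underside of its stock, on the bench; z up. Stock: steel block 24 mm (x) by 110 mm (y) by 30 mm high; its inner face (x = 12 mm) goes against the plate. Above z = 14 mm the stock can be gripped across its 24 mm clear of plate and blade. Blade: see blade_inside.
- blade_inside (a point): Middle of the blade's inside edge (square frame x 82, y -31, z 11.5 mm). The aluminium blade, 4 mm thick, 24 mm wide, leaves the stock's inner face at its -y end and runs along +x from x = 12 to 152 mm, covering y = -55 to -31 mm, z = 9.5 to 13.5 mm: it passes 1.5 mm above the plate. The inside edge looks to +y.
- stock_blade_end (a point): Point on the stock's inner face at the blade's end of the stock (square frame x 12, y -55, z 4 mm).
- stock_free_end (a point): Point on the stock's inner face at the other end of the stock (square frame x 12, y 55, z 4 mm).
- tray: Grey plastic pocket tray, fixed, 74 mm (x) by 150 mm (y) by 9 mm high, with three pockets in a row along y at y = -46, 0, 46 mm, each 58 mm (x) by 24 mm (y), 5 mm deep (floor 4 mm above the bench). Origin: centre of its underside. Which piece lies in which pocket varies.
- bar: Cream moulded test bar, 50 mm long (x), 16 mm wide (y), 16 mm high, about 20 g, lying along a pocket of the tray and standing 11 mm proud of it. Origin: centre of its underside.
- bar_center (a point): Centre of the test bar.
- tablet: Bystander: cream round tablet, 22 mm across, 14 mm high, in another pocket. Origin: centre of its underside.
- lid_knob: Bystander: cream moulded lid knob, mushroom-shaped, 21 mm across, 19 mm high, in another pocket. Origin: centre of its underside.
- weight: Bystander: brass weight with a knob, 18 mm across, 29 mm high, on the far left corner of the plate. Origin: centre of its underside.
- cup: Bystander: cream mug, 74 mm across, 75 mm high, beyond the plate. Origin: centre of its underside.
- bowl: Bystander: cream bowl, 116 mm across, 50 mm high, beyond the plate. Origin: centre of its underside.
- jar: Bystander: clear jar with a white cap, 56 mm across, 80 mm high, beyond the plate and to the right. Origin: centre of its underside.
There are look-alikes about, which are no part of the job. What is shaped like the bar but black, purple or turquoise is not meant.

How it is judged:
On the way:
1. the square lies on the bench with its stock flush along the plate's front edge, let go, the test bar still in its pocket (x of stock_blade_end in the frame of plate between -0.0772 and -0.0735 m and x of stock_free_end in the frame of plate between -0.0772 and -0.0735 m and y of stock_blade_end in the frame of plate between -0.083 and 0 m and y of stock_free_end in the frame of plate below 0.083 m and angle between square's own z axis and vertical below 0.05 rad and height (world z) of square below 0.004 m and linear speed of square below 0.02 m/s and distance of bar from where it was at the start of the episode below 0.02 m and contact force between square and the fingers below 0.1 N), for 0.2 s.
At the end, for the whole second after the job is handed in: Square flat on the bench, at rest, both ends of its inner face within 2 mm of the plate's front edge, stock within that edge (3 mm allowance), blade over the plate; bar at rest on the plate, inside the blade, wholly beside it, within about 2 mm of its inside edge and 0.05 rad of parallel (x of stock_blade_end in the frame of plate between -0.0772 and -0.0735 m and x of stock_free_end in the frame of plate between -0.0772 and -0.0735 m and y of stock_blade_end in the frame of plate between -0.083 and 0 m and y of stock_free_end in the frame of plate below 0.083 m and angle between square's own z axis and vertical below 0.05 rad and height (world z) of square below 0.004 m and linear speed of each of square, bar below 0.02 m/s and y of bar_center in the frame of square between -0.0242 and -0.0208 m and x of bar_center in the frame of square between 0.036 and 0.128 m and angle between the x axis of bar and the x axis of square, either way round below 0.05 rad and z of bar_center in the frame of plate between 0.013 and 0.019 m); the robot touches nothing.
It fails at once if the cup or the bowl is moved more than 30 mm (distance of any of cup, bowl from where it was at the start of the episode above 0.03 m).
It fails at once if the jar is moved more than 30 mm (distance of jar from where it was at the start of the episode above 0.03 m).
It fails at once if the tablet or the lid knob is moved more than 20 mm (distance of any of tablet, lid_knob from where it was at the start of the episode above 0.02 m).
It fails at once if the weight is moved more than 20 mm (distance of weight from where it was at the start of the episode above 0.02 m).
It also fails if it takes over 61 s, if anything falls off the work surface, if the arm or the gripper's body presses on something with over 40 N, if the wrist force passes 120 N, or if a joint passes its speed limit or range.

## Working session

There is one attempt and no reset: what is moved stays moved. The work goes in short steps, Python scripts to look and compute and a tool call to move; the robot and the scene stay as the last step left them, time stands still between calls to the robot, and variables do not carry over. Pictures are saved under pics/ and viewed, about 8 in all and at most 12, crops included, and the job is handed in when it is done.

Besides the shell and the picture viewer there is one more tool, called after "Call:" as name(argument=value, ...) on one line, values as JSON. send_rows: Moves the arm, as the interface text tells. Its arguments: {"type":"object","properties":{"delta_rot":{"type":"array","items":{"type":"array","items":{"type":"number"}}},"linear":{"type":"array","items":{"type":"array","items":{"type":"number"}}},"claw":{"type":"array","items":{"type":"number"}},"grip_force":{"type":"number"}},"required":["delta_rot","linear","claw"]}

```bash
mkdir -p pics; ls; python3 - <<'E'
from rig import ctrl,cams
import cv2,numpy as np
np.set_printoptions(precision=4,suppress=True)
s=ctrl.sense();print(s['clock'],s['tool_pos'],s['orientation'],s['grip_width'],s['force'])
for n in ['scene','side','wrist']:
    c=cams.calibration(n);print(n,{k:np.round(v,4).tolist() for k,v in c.items()})
a=cams.capture('scene');b=cams.capture('side');
cv2.imwrite('pics/scene0.png',a[:,:,::-1]);cv2.imwrite('pics/side0.png',b[:,:,::-1])
E
```

```text
pics
0.0 [ 0.2093 -0.5884  0.2358] [ 3.1415  0.0016 -1.229 ] 0.08767300868168365 [ 1.1776 -0.3143 -0.5472]
scene {'camera_matrix': [[467.9642, 0.0, 282.2039], [0.0, 467.9642, 208.8279], [0.0, 0.0, 1.0]], 'R': [[0.7471, 0.6647, 0.0083], [0.5299, -0.588, -0.6111], [-0.4013, 0.461, -0.7915]], 't': [-0.4511, -0.2699, 1.2357]}
side {'camera_matrix': [[404.4992, 0.0, 272.1754], [0.0, 404.4992, 212.3572], [0.0, 0.0, 1.0]], 'R': [[0.9933, -0.115, 0.0084], [-0.0621, -0.5945, -0.8017], [0.0972, 0.7958, -0.5977]], 't': [-0.5759, 0.0978, 0.8862]}
wrist {'camera_matrix': [[325.1923, 0.0, 280.1247], [0.0, 325.1923, 207.3529], [0.0, 0.0, 1.0]], 'mount': [[1.0, -0.0002, 0.0009, -0.0001], [-0.0001, 0.9531, 0.3025, -0.0828], [-0.001, -0.3025, 0.9531, -0.148], [0.0, 0.0, 0.0, 1.0]]}
```

View pics/scene0.png

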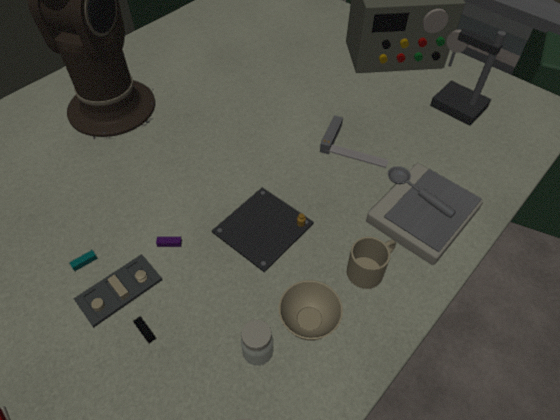

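View pics/side0.png

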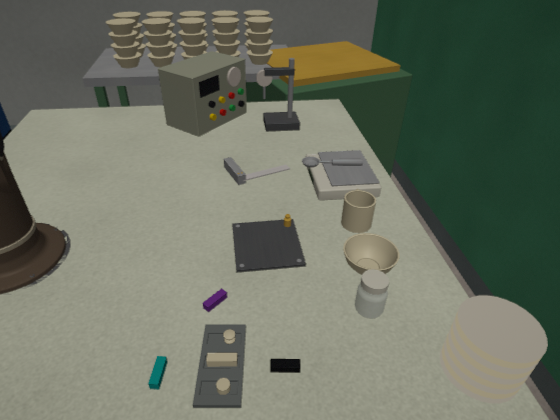

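The scene view shows the plate at about (263,228), the square at (330,140) with its blade towards the upper right, and the tray at (118,290) with the bar in its middle pocket (118,287). The side view shows the plate at (267,244), the stock at (234,170) and the bar at (222,360). I'll zoom in for corners.

```bash
python3 - <<'E'
import cv2,numpy as np
a=cv2.imread('pics/scene0.png');b=cv2.imread('pics/side0.png')
def crop(im,x,y,w,h,k):
    o=cv2.resize(im[y:y+h,x:x+w],None,fx=k,fy=k,interpolation=cv2.INTER_CUBIC)
    o=cv2.convertScaleAbs(o,alpha=1.5)
    for i in range(0,w,10):
        cv2.line(o,(i*k,0),(i*k,6 if i%50 else 14),(0,0,255),1); 
        if (x+i)%20==0: cv2.putText(o,str(x+i),(i*k,16),0,.35,(0,255,255),1)
    for j in range(0,h,10):
        cv2.line(o,(0,j*k),(6,j*k),(0,0,255),1)
        if (y+j)%20==0: cv2.putText(o,str(y+j),(8,j*k+4),0,.35,(0,255,255),1)
    return o
# 800x600: four tiles 400x300
t=[crop(a,310,110,100,75,4),crop(b,210,145,100,75,4),crop(a,210,180,110,92,3),crop(b,225,210,90,70,4)]
t=[cv2.copyMakeBorder(i[:300,:400],0,300-min(300,i.shape[0]),0,400-min(400,i.shape[1]),0) for i in t]
cv2.imwrite('pics/c1.png',np.vstack([np.hstack(t[:2]),np.hstack(t[2:])]))
E
```

```text
(no output)
```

View pics/c1.png

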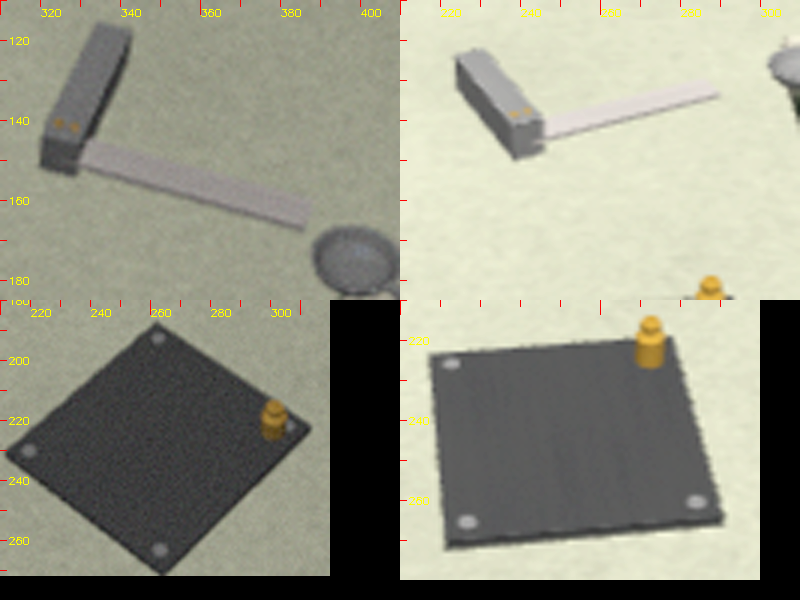

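```bash
cat > h.py <<'E'
import numpy as np
from rig import ctrl,cams
from scipy.spatial.transform import Rotation as Ro
from scipy.optimize import least_squares
np.set_printoptions(precision=4,suppress=True)
def proj(n,X,s=None):
    c=cams.calibration(n);K=np.array(c['camera_matrix']);X=np.atleast_2d(X)
    if n=='wrist':
        R=Ro.from_euler('xyz',s['orientation']).as_matrix();M=np.array(c['mount'])
        T=(X-s['tool_pos'])@R; C=(T-M[:3,3])@M[:3,:3]
        r=np.hypot(C[:,0],C[:,1]);th=np.arctan2(r,C[:,2]);k=K[0,0]*th/np.maximum(r,1e-9)
        return C[:,:2]*k[:,None]+K[:2,2]
    C=X@np.array(c['R']).T+c['t'];return C[:,:2]/C[:,2:]*K[0,0]+K[:2,2]
def place(p,L):
    c,s=np.cos(p[2]),np.sin(p[2]);L=np.atleast_2d(L).astype(float)
    return np.c_[p[0]+c*L[:,0]-s*L[:,1],p[1]+s*L[:,0]+c*L[:,1],L[:,2]]
def fit(obs,p0):
    "obs: list of (cam, local pts mm, pixels, state)"
    f=lambda p:np.concatenate([(proj(n,place(p,np.array(L)/1e3),s)-px).ravel() for n,L,px,s in obs])
    r=least_squares(f,p0,loss='soft_l1');return r.x,np.sqrt(np.mean(r.fun**2)),f(r.x)
E
python3 - <<'E'
from h import *
P=[[-75,80,8],[75,80,8],[75,-80,8],[-75,-80,8]]
ps=[[262.3,188],[313.7,223.3],[264.3,271.3],[211.7,231.7]];pd=[[232.5,223.75],[293,219.5],[305,264.5],[236.5,270.75]]
for o in ([('scene',P,ps,0),('side',P,pd,0)],[('scene',P,ps,0)],[('side',P,pd,0)]):print('plate',*fit(o,[.5,-.1,0])[:2])
S=[[-12,55,30],[12,55,30],[-12,-55,30],[12,-55,30],[-12,-55,0],[12,-55,0],[152,-31,13.5],[152,-55,13.5]]
ss=[[335,116],[343,118],[320.25,144.25],[330.5,145.5],[320.25,151.25],[329.25,153.75],[388,161],[386,167.5]]
sd=[[224.25,158.75],[230.75,157],[238,176],[246.25,174.5],[239.5,184.75],[246.25,182.5],[289.75,167.2],[289.2,169]]
for o in ([('scene',S,ss,0),('side',S,sd,0)],[('scene',S,ss,0)],[('side',S,sd,0)]):print('sq',*fit(o,[.4,.2,0])[:2])
T=[[0,0,20]]
print('bar',*fit([('scene',T,[[118,286]],0),('side',T,[[222,359]],0)],[.45,-.45,0])[:2])
E
```

```text
plate [ 0.5668 -0.0211  0.0169] 0.7873565449219202
plate [ 0.5685 -0.021   0.0178] 0.5307889198699689
plate [ 0.5649 -0.0221  0.0141] 0.5492416316310423
sq [0.5065 0.2936 0.3365] 0.9623833577147161
sq [0.5064 0.294  0.3382] 0.7150129193396413
sq [0.5065 0.2922 0.3274] 1.0925108783131583
bar [ 0.4604 -0.3148  0.    ] 1.2225071218091883
```

```bash
cat >> h.py <<'E'
def go(x,y,z,yaw,s=None):
    "tool-frame shift (mm) and turn (deg) to a downward pose"
    s=s or ctrl.sense();R=Ro.from_euler('xyz',s['orientation']);G=Ro.from_euler('xyz',[np.pi,0,yaw])
    print('t',s['clock'],'pos',np.array(s['tool_pos']),'rpy',np.array(s['orientation']),'F',np.array(s['force']),'w',round(s['grip_width'],4))
    print('linear',np.round(R.inv().apply(np.array([x,y,z])-s['tool_pos'])*1e3,1),'rot',np.round((R.inv()*G).as_rotvec(degrees=True),2))
E
python3 -c "
from h import *
go(.48,-.17,.236,0)"
```

```text
t 0.1 pos [ 0.2093 -0.5884  0.2359] rpy [ 3.1415  0.0015 -1.2289] F [-0.1197  0.6105  0.4844] w 0.088
linear [-303.5 -395.3    0.3] rot [ -0.05   0.08 -70.41]
```

Call:
send_rows(linear=[[-30, -40, 0], [-60, -79, 0], [-91, -119, 0], [-121, -158, 0], [-152, -198, 0], [-182, -237, 0], [-212, -277, 0], [-243, -316, 0]], delta_rot=[[0, 0, -7], [0, 0, -14], [0, 0, -21], [0, 0, -28], [0, 0, -35], [0, 0, -42], [0, 0, -49], [0, 0, -56]], claw=[-1, -1, -1, -1, -1, -1, -1, -1])

```text
clock: 0.9
tool_pos: [0.4264, -0.2522, 0.2366]
orientation: [3.141, -0.0, -0.247]
force: [1.2, 0.3, -0.3]
grip_width: 0.0876
```

```bash
python3 -c "
from h import *
go(.48,-.17,.236,0)"
```

```text
t 0.9 pos [ 0.4264 -0.2522  0.2366] rpy [ 3.1414 -0.0001 -0.2467] F [ 1.161   0.2998 -0.2553] w 0.0876
linear [ 31.9 -92.8   0.6] rot [  0.01  -0.   -14.14]
```

Call:
send_rows(linear=[[15, -40, 0], [32, -86, 0], [32, -92, 0], [32, -92, 0]], delta_rot=[[0, 0, -7], [0, 0, -14.1], [0, 0, -14.1], [0, 0, -14.1]], claw=[-1, -1, -1, -1])

```text
clock: 1.3
tool_pos: [0.4799, -0.1713, 0.2363]
orientation: [-3.141, 0.001, -0.003]
force: [0.3, -0.5, -0.0]
grip_width: 0.0876
```

```bash
python3 - <<'E'
from h import *
import cv2,json
s=ctrl.sense();im=cams.capture('wrist')[:,:,::-1]
json.dump({k:np.array(s[k]).tolist() for k in s},open('w1.json','w'))
cv2.imwrite('pics/w1.png',im);go(.4935,.2936,.2,.3365,s)
cv2.imwrite('pics/w1b.png',cv2.convertScaleAbs(cv2.resize(im,(784,588),interpolation=cv2.INTER_CUBIC),alpha=1.4))
E
```

```text
t 1.3 pos [ 0.4799 -0.1713  0.2363] rpy [-3.1409  0.0006 -0.0029] F [ 0.2809 -0.4624 -0.0184] w 0.0876
linear [  12.2 -464.9   36.6] rot [ -0.04   0.03 -19.44]
```

View pics/w1b.png

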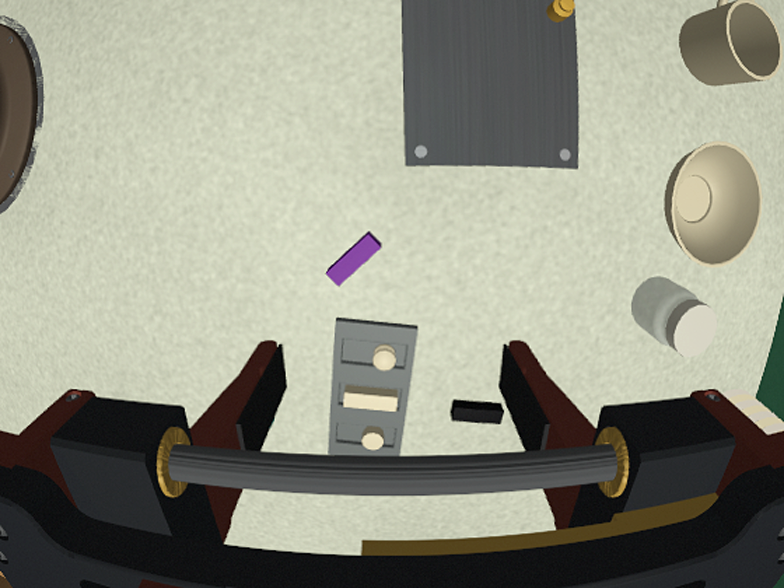

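```bash
python3 - <<'E'
from h import *
import json
s=json.load(open('w1.json'))
P=[[-75,-80,8],[75,-80,8]];pw=np.array([[406,166],[577,168]])/1.4
print('plate',*fit([('wrist',P,pw,s)],[.56,-.02,0])[:2])
p=fit([('wrist',P,pw,s)],[.56,-.02,0])[0]
for q in (p,[.5668,-.0211,.0169]): print(proj('wrist',place(q,np.array([[-75,-80,8],[75,-80,8],[-75,80,8],[-75,20,8],[75,20,8]])/1e3),s)*1.4)
T=[[-25,8,20],[25,8,20],[25,-8,20],[-25,-8,20]]
print('bar',*fit([('wrist',T,np.array([[344,388],[398,391],[397,412],[343,407]])/1.4,s)],[.46,-.32,0])[:2])
E
```

```text
plate [ 0.5628 -0.019   0.0256] 0.5080236921331807
[[405.1242 166.0187]
 [578.1206 168.0196]
 [399.5431 -19.1158]
 [401.7546  46.9457]
 [576.9115  55.0001]]
[[409.1065 167.7766]
 [581.3675 171.4058]
 [405.2182 -17.592 ]
 [406.8644  48.6161]
 [581.3337  58.5993]]
bar [ 0.4586 -0.3098 -0.0714] 1.4317795889992129
```

Call:
send_rows(linear=[[3, -45, 5], [6, -93, 10], [9, -140, 15], [12, -188, 20], [15, -235, 25], [18, -282, 30], [21, -330, 36], [24, -378, 36]], delta_rot=[[0, 0, -2], [0, 0, -4], [0, 0, -7], [0, 0, -10], [0, 0, -13], [0, 0, -16], [0, 0, -19], [0, 0, -19.4]], claw=[-1, -1, -1, -1, -1, -1, -1, -1])

```text
clock: 2.15
tool_pos: [0.5061, 0.2037, 0.1996]
orientation: [3.14, 0.002, 0.33]
force: [1.1, 1.0, 0.1]
grip_width: 0.0879
```

```bash
python3 - <<'E'
from h import *
import cv2,json
s=ctrl.sense();im=cams.capture('wrist')[:,:,::-1]
json.dump({k:np.array(s[k]).tolist() for k in s},open('w2.json','w'))
go(.5065,.2936,.1,.3365,s)
cv2.imwrite('pics/w2b.png',cv2.convertScaleAbs(cv2.resize(im,(784,588),interpolation=cv2.INTER_CUBIC),alpha=1.4))
E
```

```text
t 2.15 pos [0.5061 0.2037 0.1996] rpy [3.14   0.0016 0.3299] F [1.1123 0.9518 0.0797] w 0.0879
linear [ 29.6 -85.1  99.4] rot [ 0.09  0.09 -0.38]
```

View pics/w2b.png

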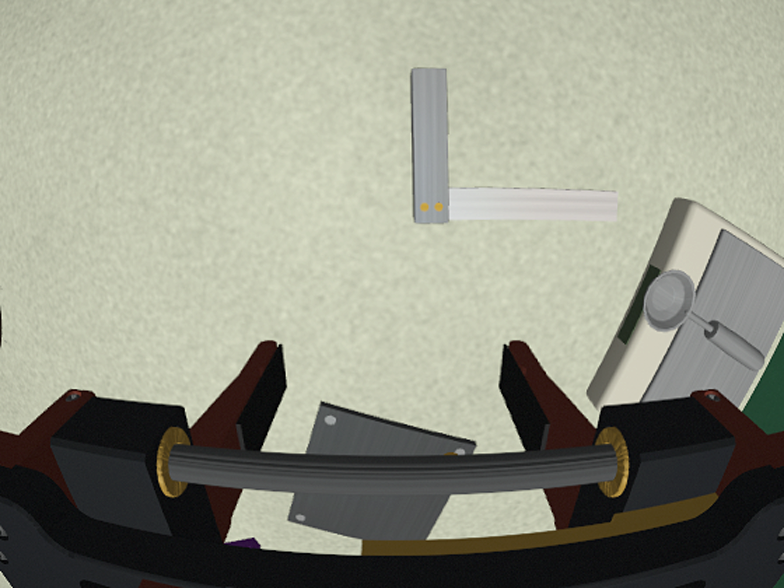

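The stock top corners are at (412,69), (447,69), (415,222) and (449,222), and the blade tip is at (616,191)/(617,221), in 1.4x pixels.

```bash
python3 - <<'E'
from h import *
import json
s=json.load(open('w2.json'))
S=[[-12,55,30],[12,55,30],[-12,-55,30],[12,-55,30],[152,-31,13.5],[152,-55,13.5]]
p,r,f=fit([('wrist',S,np.array([[412,69],[447,69],[415,222],[449,222],[616,191],[617,221]])/1.4,s)],[.5,.29,.33]);print(p,r,f.reshape(-1,2))
go(p[0],p[1],.11,p[2])
E
```

```text
[0.5022 0.2943 0.3544] 0.768651111821632 [[-0.1194 -1.059 ]
 [-0.1152 -1.0091]
 [-0.0217  1.1242]
 [-0.1399  0.761 ]
 [ 1.7042  0.1986]
 [-0.3307 -0.0811]]
t 2.2 pos [0.505  0.2136 0.2007] rpy [-3.137  -0.0019  0.3377] F [-0.2084  6.133   1.9069] w 0.0878
linear [ 24.  -76.7  91.1] rot [-0.26 -0.11 -0.95]
```

Call:
send_rows(linear=[[13, -35, 20], [26, -74, 50], [26, -74, 80], [26, -74, 110], [26, -74, 130], [26, -74, 145], [26, -74, 145]], delta_rot=[[0, 0, -0.5], [0, 0, -0.7], [0, 0, -0.7], [0, 0, -0.7], [0, 0, -0.7], [0, 0, -0.7], [0, 0, -0.7]], claw=[-1, -1, -1, -1, -1, -1, -1])

```text
clock: 2.9
tool_pos: [0.5059, 0.281, 0.0537]
orientation: [3.14, 0.003, 0.343]
force: [-0.2, 0.2, 0.6]
grip_width: 0.088
```

```bash
python3 - <<'E'
from h import *
go(.504,.294,.03,.35)
E
```

```text
t 2.9 pos [0.5059 0.281  0.0537] rpy [3.1401 0.0033 0.3429] F [-0.2292  0.1514  0.5723] w 0.088
linear [  2.7 -13.   23.6] rot [ 0.09  0.19 -0.41]
```

Call:
send_rows(linear=[[1, -7, 8], [2, -13, 16], [2, -13, 24], [2, -13, 24], [2, -13, 24], [2, -13, 24], [2, -13, 24], [2, -13, 24]], delta_rot=[[0, 0, -0.4], [0, 0, -0.4], [0, 0, -0.4], [0, 0, -0.4], [0, 0, -0.4], [0, 0, -0.4], [0, 0, -0.4], [0, 0, -0.4]], claw=[-1, -1, -1, -0.2, 0.2, 1, 1, 1], grip_force=40)

```text
clock: 3.7
tool_pos: [0.5038, 0.2963, 0.0319]
orientation: [3.142, -0.001, 0.352]
force: [0.5, 0.1, 0.0]
grip_width: 0.0513
```

Call:
send_rows(linear=[[0, 0, 0], [0, 0, 0], [0, 0, 0], [0, 0, -5], [0, 0, -15], [0, 0, -30], [0, 0, -50], [0, 0, -60]], delta_rot=[[0, 0, 0], [0, 0, 0], [0, 0, 0], [0, 0, 0], [0, 0, 0], [0, 0, 0], [0, 0, 0], [0, 0, 0]], claw=[1, 1, 1, 1, 1, 1, 1, 1], grip_force=50)

```text
clock: 4.5
tool_pos: [0.5042, 0.297, 0.094]
orientation: [-3.141, -0.002, 0.352]
force: [0.8, 0.6, -7.1]
grip_width: 0.0237
```

```bash
python3 - <<'E'
from h import *
import cv2,json
s=ctrl.sense();im=cams.capture('wrist')[:,:,::-1]
json.dump({k:np.array(s[k]).tolist() for k in s},open('w3.json','w'))
cv2.imwrite('pics/w3b.png',cv2.convertScaleAbs(cv2.resize(im,(784,588),interpolation=cv2.INTER_CUBIC),alpha=1.4))
go(.47,-.02,.09,.02)
E
```

```text
t 4.55 pos [0.5048 0.2973 0.095 ] rpy [-3.141  -0.004   0.3522] F [ 0.6496 -0.0222 -6.3044] w 0.0237
linear [-142.1  285.8    4.3] rot [-0.07 -0.22 19.03]
```

View pics/w3b.png

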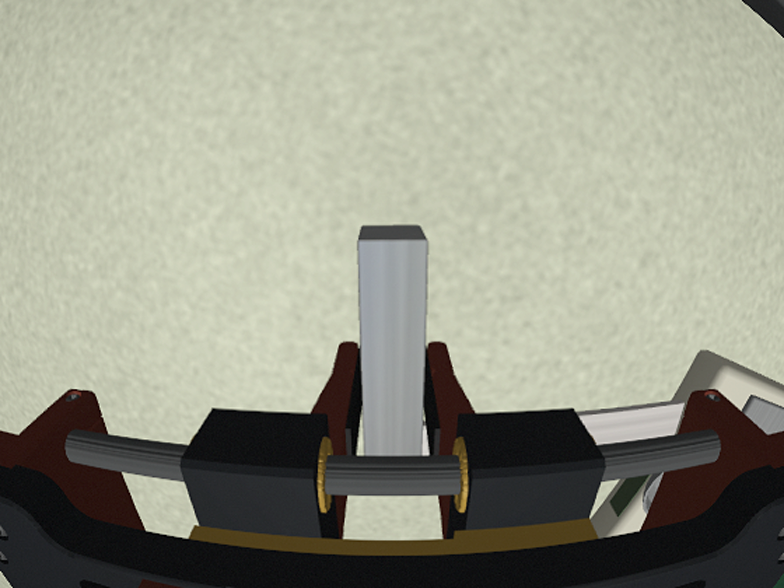

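```bash
python3 - <<'E'
from h import *
import json
s=json.load(open('w3.json'))
R=Ro.from_euler('xyz',s['orientation'])
# stock top in tool z: picked with bench z=0 and TCP z=.0319 -> top at +1.9mm ahead
for y in (-60,-57.5,-55,-52.5,-50):
    X=R.apply(np.array([[-12,y,1.9],[12,y,1.9]])/1e3)+s['tool_pos'];print(y,proj('wrist',X,s).round(1).tolist(),'obs',[358/1.4,240/1.4],[427/1.4,240/1.4])
go(.472,-.02,.09,.02)
E
```

```text
-60 [[255.7, 157.9], [307.2, 157.9]] obs [255.71428571428572, 171.42857142857144] [305.0, 171.42857142857144]
-57.5 [[255.8, 163.2], [307.1, 163.2]] obs [255.71428571428572, 171.42857142857144] [305.0, 171.42857142857144]
-55 [[255.8, 168.4], [307.0, 168.4]] obs [255.71428571428572, 171.42857142857144] [305.0, 171.42857142857144]
-52.5 [[255.9, 173.6], [306.9, 173.6]] obs [255.71428571428572, 171.42857142857144] [305.0, 171.42857142857144]
-50 [[256.0, 178.8], [306.8, 178.8]] obs [255.71428571428572, 171.42857142857144] [305.0, 171.42857142857144]
t 4.55 pos [0.5048 0.2973 0.095 ] rpy [-3.141  -0.004   0.3522] F [ 0.6496 -0.0222 -6.3044] w 0.0237
linear [-140.2  286.5    4.3] rot [-0.07 -0.22 19.03]
```

Call:
send_rows(linear=[[-15, 20, 0], [-35, 55, 0], [-55, 95, 0], [-75, 135, 0], [-95, 175, 0], [-115, 215, 0], [-130, 250, 0], [-140, 286, 0]], delta_rot=[[0, 0, 1], [0, 0, 4], [0, 0, 7], [0, 0, 10], [0, 0, 13], [0, 0, 16], [0, 0, 18], [0, 0, 19]], claw=[1, 1, 1, 1, 1, 1, 1, 1])

```text
clock: 5.35
tool_pos: [0.4698, -0.0223, 0.0918]
orientation: [3.141, 0.0, 0.019]
force: [1.0, 0.5, -6.9]
grip_width: 0.0233
```

Call:
send_rows(linear=[[0, 0, 0], [0, 0, 0], [0, 0, 0]], delta_rot=[[0, 0, 0], [0, 0, 0], [0, 0, 0]], claw=[1, 1, 1])

```text
clock: 5.65
tool_pos: [0.4709, -0.0193, 0.0918]
orientation: [-3.141, -0.0, 0.022]
force: [0.5, -0.4, -6.7]
grip_width: 0.0235
```

```bash
python3 - <<'E'
from h import *
import cv2,json
s=ctrl.sense();im=cams.capture('wrist')[:,:,::-1]
json.dump({k:np.array(s[k]).tolist() for k in s},open('w4.json','w'))
cv2.imwrite('pics/w4.png',im)
a=cams.capture('scene')[:,:,::-1][150:290,195:335]; b=cams.capture('side')[:,:,::-1][170:310,190:330]
cv2.imwrite('pics/m4.png',cv2.convertScaleAbs(np.hstack([cv2.resize(a,(400,400),interpolation=2),cv2.resize(b,(400,400),interpolation=2)]),alpha=1.4))
go(.472,-.02,.09,.02,s)
E
```

```text
t 5.65 pos [ 0.4709 -0.0193  0.0918] rpy [-3.141  -0.0003  0.0219] F [ 0.5047 -0.439  -6.6648] w 0.0235
linear [1.1 0.7 1.8] rot [-0.04 -0.02  0.11]
```

View pics/m4.png

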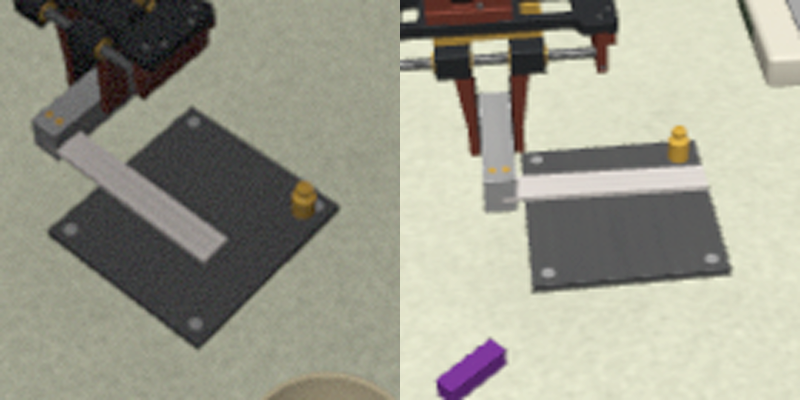

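Call:
send_rows(linear=[[0, 0, 15], [0, 0, 30], [0, 0, 42], [0, 0, 50], [0, 0, 55], [0, 0, 57], [0, 0, 57], [0, 0, 57]], delta_rot=[[0, 0, 0], [0, 0, 0], [0, 0, 0], [0, 0, 0], [0, 0, 0], [0, 0, 0], [0, 0, 0], [0, 0, 0]], claw=[1, 1, 1, 1, 1, 1, 1, 1])

```text
clock: 6.6
tool_pos: [0.4713, -0.0204, 0.035]
orientation: [3.142, -0.001, 0.021]
force: [0.0, -0.9, -6.8]
grip_width: 0.0235
```

```bash
python3 - <<'E'
from h import *
import cv2
go(.4788,-.02,.032,.02)
a=cams.capture('scene')[:,:,::-1][150:290,195:335]; b=cams.capture('side')[:,:,::-1][170:310,190:330]
cv2.imwrite('pics/m5.png',cv2.convertScaleAbs(np.hstack([cv2.resize(a,(400,400),interpolation=2),cv2.resize(b,(400,400),interpolation=2)]),alpha=1.4))
E
```

```text
t 6.6 pos [ 0.4713 -0.0204  0.035 ] rpy [ 3.1415 -0.0008  0.0207] F [ 0.0494 -0.8624 -6.8169] w 0.0235
linear [ 7.6 -0.2  3. ] rot [ 0.   -0.05  0.04]
```

Still fully carried. I'll lower in small steps until the weight comes off.

Call:
send_rows(linear=[[0, 0, 1], [0, 0, 2], [0, 0, 2.5], [0, 0, 2.5]], delta_rot=[[0, 0, 0], [0, 0, 0], [0, 0, 0], [0, 0, 0]], claw=[1, 1, 1, 1])

```text
clock: 7.1
tool_pos: [0.471, -0.0204, 0.0324]
orientation: [3.141, -0.0, 0.021]
force: [-2.3, -0.3, -0.3]
grip_width: 0.0236
```

Call:
send_rows(linear=[[1, 0, 0], [2, 0, 0], [3, 0, 0], [4, 0, 0], [5, 0, 0], [5, 0, 0]], delta_rot=[[0, 0, 0], [0, 0, 0], [0, 0, 0], [0, 0, 0], [0, 0, 0], [0, 0, 0]], claw=[1, 1, 1, 1, 1, 1])

```text
clock: 7.7
tool_pos: [0.474, -0.0204, 0.0322]
orientation: [3.141, 0.003, 0.021]
force: [-8.4, 1.0, 8.1]
grip_width: 0.0241
```

Call:
send_rows(linear=[[1, 0, -0.5], [2, 0, -0.5], [3, 0, -0.5], [3, 0, -0.5]], delta_rot=[[0, 0, 0], [0, 0, 0], [0, 0, 0], [0, 0, 0]], claw=[1, 1, 1, 1])

```text
clock: 8.1
tool_pos: [0.477, -0.0203, 0.0323]
orientation: [3.141, 0.004, 0.021]
force: [-8.0, 0.3, 1.8]
grip_width: 0.0238
```

```bash
python3 - <<'E'
from h import *
import cv2
go(.4788,-.02,.032,.02)
a=cams.capture('scene')[:,:,::-1][160:260,200:300]; b=cams.capture('side')[:,:,::-1][190:290,205:305]
cv2.imwrite('pics/m6.png',cv2.convertScaleAbs(np.hstack([cv2.resize(a,(400,400),interpolation=2),cv2.resize(b,(400,400),interpolation=2)]),alpha=1.4))
E
```

```text
t 8.1 pos [ 0.477  -0.0203  0.0323] rpy [3.141  0.0038 0.0206] F [-7.9779  0.2569  1.8192] w 0.0238
linear [ 1.8 -0.3  0.3] rot [0.04 0.22 0.04]
```

View pics/m6.png

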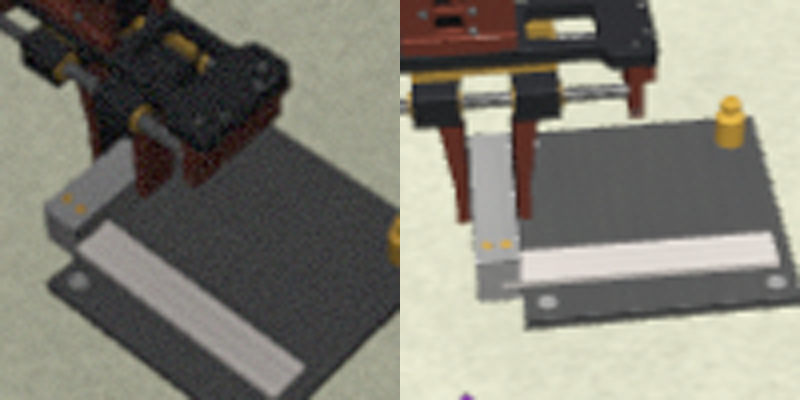

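It slid at a steady 8 N, which is friction, and the stock looks nearly flush. I'll push on until the force rises.

Call:
send_rows(linear=[[1, 0, 0], [1.5, 0, 0], [1.5, 0, 0]], delta_rot=[[0, 0, 0], [0, 0, 0], [0, 0, 0]], claw=[1, 1, 1])

```text
clock: 8.5
tool_pos: [0.477, -0.0203, 0.0322]
orientation: [3.14, 0.006, 0.021]
force: [-13.9, 0.3, 8.2]
grip_width: 0.0236
```

Call:
send_rows(linear=[[1, 0, 0], [1.5, 0, 0], [1.5, 0, 0]], delta_rot=[[0, 0, 0], [0, 0, 0], [0, 0, 0]], claw=[1, 1, 1])

```text
clock: 8.8
tool_pos: [0.4771, -0.0203, 0.0322]
orientation: [3.14, 0.009, 0.021]
force: [-17.3, 1.4, 14.5]
grip_width: 0.0235
```

Call:
send_rows(linear=[[-1.5, 0, -0.5], [-2.5, 0, -1], [-2.5, 0, -1], [-2.5, 0, -1], [-2.5, 0, -1], [-2.5, 0, -1], [-2.5, 0, -1]], delta_rot=[[0, 0, 0], [0, 0, 0], [0, 0, 0], [0, 0, 0], [0, 0, 0], [0, 0, 0], [0, 0, 0]], claw=[1, 1, 0.1, 0.1, 0.1, 0.1, 0.1])

```text
clock: 9.5
tool_pos: [0.48, -0.0202, 0.0339]
orientation: [-3.142, -0.001, 0.021]
force: [-0.8, -0.1, -0.6]
grip_width: 0.0395
```

Call:
send_rows(linear=[[0, 0, -5], [0, 0, -15], [0, 0, -30], [0, 0, -50], [-25, 0, -50], [-50, 0, -50], [-50, 0, -50]], delta_rot=[[0, 0, 0], [0, 0, 0], [0, 0, 0], [0, 0, 0], [0, 0, 0], [0, 0, 0], [0, 0, 0]], claw=[0.1, 0.1, 0.1, 0.1, 1, 1, 1])

```text
clock: 10.2
tool_pos: [0.4265, -0.0217, 0.0842]
orientation: [3.14, 0.002, 0.021]
force: [0.9, -0.3, 1.1]
grip_width: 0.0189
```

```bash
python3 - <<'E'
from h import *
import cv2,json
s=ctrl.sense();im=cams.capture('wrist')[:,:,::-1]
json.dump({k:np.array(s[k]).tolist() for k in s},open('w7.json','w'))
cv2.imwrite('pics/w7.png',im)
go(.435,-.02,.03,.02,s)
E
```

```text
t 10.2 pos [ 0.4265 -0.0217  0.0842] rpy [3.1401 0.0018 0.0208] F [ 0.8697 -0.3426  1.0923] w 0.0189
linear [ 8.6 -1.6 54.2] rot [0.08 0.1  0.05]
```

Call:
send_rows(linear=[[4, 0, 15], [4, 0, 35], [4, 0, 52], [4, 0, 62], [4, 0, 62], [8, 0, 62], [12, 0, 62], [12, 0, 62]], delta_rot=[[0, 0, 0], [0, 0, 0], [0, 0, 0], [0, 0, 0], [0, 0, 0], [0, 0, 0], [0, 0, 0], [0, 0, 0]], claw=[1, 1, 1, 1, 1, 1, 1, 1])

```text
clock: 11.05
tool_pos: [0.4429, -0.021, 0.0224]
orientation: [-3.142, -0.002, 0.02]
force: [-0.1, -0.7, -0.6]
grip_width: 0.0007
```

Call:
send_rows(linear=[[2, 0, 0], [4, 0, 0], [6, 0, 0], [8, 0, 0], [10, 0, 0], [10, 0, 0]], delta_rot=[[0, 0, 0], [0, 0, 0], [0, 0, 0], [0, 0, 0], [0, 0, 0], [0, 0, 0]], claw=[1, 1, 1, 1, 1, 1])

```text
clock: 11.65
tool_pos: [0.4517, -0.0207, 0.0216]
orientation: [-3.142, -0.0, 0.021]
force: [-0.5, -0.1, -0.7]
grip_width: 0.0003
```

Call:
send_rows(linear=[[1, 0, 0], [2, 0, 0], [3, 0, 0], [4, 0, 0], [4, 0, 0]], delta_rot=[[0, 0, 0], [0, 0, 0], [0, 0, 0], [0, 0, 0], [0, 0, 0]], claw=[1, 1, 1, 1, 1])

```text
clock: 12.15
tool_pos: [0.4553, -0.0207, 0.0216]
orientation: [3.142, 0.0, 0.021]
force: [-1.1, 0.3, 1.0]
grip_width: 0.0003
```

Call:
send_rows(linear=[[1, 0, 0], [2, 0, 0], [3, 0, 0], [3, 0, 0]], delta_rot=[[0, 0, 0], [0, 0, 0], [0, 0, 0], [0, 0, 0]], claw=[1, 1, 1, 1])

```text
clock: 12.55
tool_pos: [0.4556, -0.0208, 0.0212]
orientation: [3.141, 0.005, 0.021]
force: [-8.6, 0.0, 7.0]
grip_width: 0.0006
```

Call:
send_rows(linear=[[2, 0, 0], [2, 0, 0], [-8, 0, 0], [-20, 0, 0], [-20, 0, -40], [-20, 0, -85], [-20, 0, -130], [-20, 0, -140]], delta_rot=[[0, 0, 0], [0, 0, 0], [0, 0, 0], [0, 0, 0], [0, 0, 0], [0, 0, 0], [0, 0, 0], [0, 0, 0]], claw=[1, 1, 1, 1, 1, 0.3, 0.3, 0.3])

```text
clock: 13.35
tool_pos: [0.4405, -0.0209, 0.1658]
orientation: [3.14, -0.008, 0.02]
force: [0.2, -1.5, 1.0]
grip_width: 0.0213
```

```bash
python3 - <<'E'
from h import *
go(.46,-.31,.16,np.pi/2-.07)
print(np.array(ctrl.sense()['joint_positions']))
E
```

```text
t 13.35 pos [ 0.4405 -0.0209  0.1658] rpy [ 3.1402 -0.0076  0.0204] F [ 0.2094 -1.475   0.9821] w 0.0213
linear [ 13.5 289.4   6.4] rot [  0.39  -0.29 -84.82]
[ 0.4947  0.2392 -0.6342  2.0774  0.1874  0.8714 -0.2258]
```

Call:
send_rows(linear=[[0, 20, 0], [2, 60, 0], [4, 100, 0], [6, 140, 0], [8, 180, 0], [10, 220, 0], [12, 260, 0], [13, 288, 0]], delta_rot=[[0, 0, -8], [0, 0, -16], [0, 0, -24], [0, 0, -32], [0, 0, -40], [0, 0, -48], [0, 0, -56], [0, 0, -64]], claw=[0.3, 0.3, 0.3, 0.3, 0.3, 0.3, 0.3, 0.3])

```text
clock: 14.15
tool_pos: [0.4565, -0.3118, 0.1607]
orientation: [3.141, 0.001, 1.141]
force: [1.0, -0.0, -0.1]
grip_width: 0.0308
```

Call:
send_rows(linear=[[0, 0, 0], [0, 0, 0], [0, 0, 0], [0, 0, 0], [0, 0, 0]], delta_rot=[[0, 0, -8], [0, 0, -16], [0, 0, -21], [0, 0, -21], [0, 0, -21]], claw=[0.3, 0.3, 0.3, 0.3, 0.3])

```text
clock: 14.65
tool_pos: [0.457, -0.3087, 0.1611]
orientation: [-3.141, -0.0, 1.501]
force: [0.4, -1.2, -0.4]
grip_width: 0.0306
```

```bash
python3 - <<'E'
from h import *
import cv2,json
s=ctrl.sense();im=cams.capture('wrist')[:,:,::-1]
json.dump({k:np.array(s[k]).tolist() for k in s},open('w8.json','w'))
cv2.imwrite('pics/w8.png',cv2.convertScaleAbs(cv2.resize(im,(784,588),interpolation=cv2.INTER_CUBIC),alpha=1.4))
go(.46,-.31,.026,np.pi/2-.07,s)
print(np.array(s['joint_positions']))
E
```

```text
t 14.65 pos [ 0.457  -0.3087  0.1611] rpy [-3.1413 -0.0002  1.5013] F [ 0.4388 -1.2496 -0.4205] w 0.0306
linear [ -1.1   3.1 135.1] rot [-0.02 -0.01  0.03]
[ 1.0949  0.4822 -0.778   1.8221  0.3969  1.0004  1.6558]
```

View pics/w8.png

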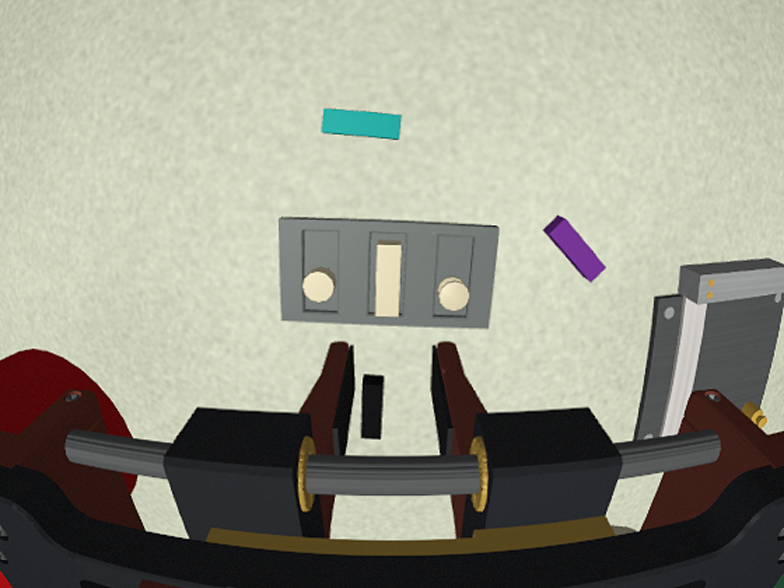

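```bash
python3 - <<'E'
from h import *
import json
s=json.load(open('w8.json'))
T=[[-25,-8,20],[-25,8,20],[25,8,20],[25,-8,20]]
p,r,f=fit([('wrist',T,np.array([[376.5,246],[402,246],[399.5,317],[374.5,317]])/1.4,s)],[.46,-.31,-.05]);print(p,r,f.reshape(-1,2))
B=[[-37,-75,9],[-37,75,9],[37,75,9],[37,-75,9]]
q,r,f=fit([('wrist',B,np.array([[279,218.5],[498,227],[489,328],[281,319.5]])/1.4,s)],[.46,-.31,-.05]);print(q,r,f.reshape(-1,2))
go(p[0],p[1],.026,np.pi/2+q[2],s)
E
```

```text
[ 0.4587 -0.3119 -0.0993] 0.46626517054036387 [[ 0.2358 -0.6712]
 [-0.35   -0.1587]
 [-0.4503  0.691 ]
 [ 0.6019  0.2071]]
[ 0.4563 -0.3128 -0.1097] 0.460921422445189 [[-0.5638 -0.3152]
 [ 0.9489 -0.1941]
 [-0.2785  0.155 ]
 [ 0.0508  0.49  ]]
t 14.65 pos [ 0.457  -0.3087  0.1611] rpy [-3.1413 -0.0002  1.5013] F [ 0.4388 -1.2496 -0.4205] w 0.0306
linear [ -3.1   2.  135.1] rot [-0.02 -0.01  2.31]
```

Call:
send_rows(linear=[[-3, 2, 30], [-3, 2, 65], [-3, 2, 95], [-3, 2, 115], [-3, 2, 115], [-3, 2, 115]], delta_rot=[[0, 0, 1.8], [0, 0, 1.8], [0, 0, 1.8], [0, 0, 1.8], [0, 0, 1.8], [0, 0, 1.8]], claw=[0.3, 0.3, 0.3, 0.3, 0.3, 0.3])

```text
clock: 15.3
tool_pos: [0.4594, -0.3116, 0.047]
orientation: [-3.142, -0.0, 1.472]
force: [-0.2, 0.4, 1.0]
grip_width: 0.0307
```

```bash
python3 - <<'E'
from h import *
import cv2
s=ctrl.sense();im=cams.capture('wrist')[:,:,::-1]
go(.4587,-.3119,.026,np.pi/2-.1,s)
cv2.imwrite('pics/w9.png',cv2.convertScaleAbs(cv2.resize(im[230:400,180:380],None,fx=3,fy=3,interpolation=cv2.INTER_CUBIC),alpha=1.4))
E
```

```text
t 15.3 pos [ 0.4594 -0.3116  0.047 ] rpy [-3.1416 -0.0001  1.4724] F [-0.1866  0.3577  1.0263] w 0.0307
linear [-0.4 -0.7 21. ] rot [-0.   -0.01  0.09]
```

View pics/w9.png

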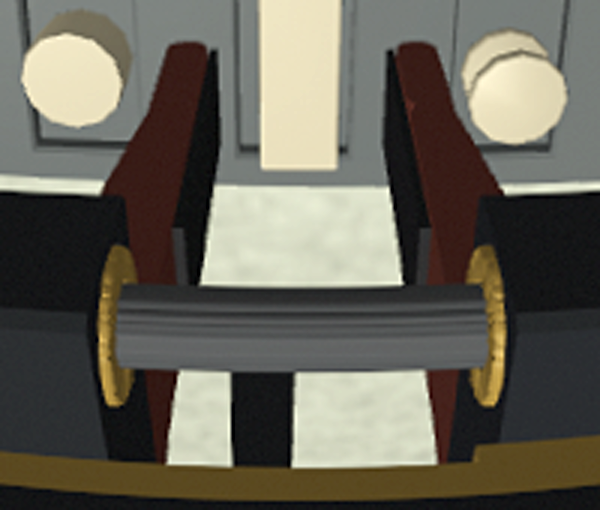

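Call:
send_rows(linear=[[0, 0, 10], [0, 0, 20], [0, 0, 20.5], [0, 0, 20.5], [0, 0, 20.5], [0, 0, 20.5], [0, 0, 20.5], [0, 0, 20.5]], delta_rot=[[0, 0, 0], [0, 0, 0], [0, 0, 0], [0, 0, 0], [0, 0, 0], [0, 0, 0], [0, 0, 0], [0, 0, 0]], claw=[0.3, 0.3, 0.3, 0.6, 1, 1, 1, 1], grip_force=12)

```text
clock: 16.15
tool_pos: [0.4592, -0.3119, 0.0263]
orientation: [3.141, 0.0, 1.473]
force: [0.5, 0.7, 1.0]
grip_width: 0.0159
```

Call:
send_rows(linear=[[0, 0, 0], [0, 0, 0], [0, 0, -6], [0, 0, -18], [0, 0, -35], [0, 0, -60], [0, 0, -70], [0, 0, -70]], delta_rot=[[0, 0, 0], [0, 0, 0], [0, 0, 0], [0, 0, 0], [0, 0, 0], [0, 0, 0], [0, 0, 0], [0, 0, 0]], claw=[1, 1, 1, 1, 1, 1, 1, 1])

```text
clock: 16.95
tool_pos: [0.4601, -0.3126, 0.0984]
orientation: [3.138, 0.002, 1.472]
force: [1.1, -0.1, -0.1]
grip_width: 0.0153
```

```bash
python3 - <<'E'
from h import *
go(.54,-.03,.1,np.pi/2+.02)
E
```

```text
t 16.95 pos [ 0.4601 -0.3126  0.0984] rpy [3.1385 0.0022 1.4723] F [ 1.1197 -0.1274 -0.1011] w 0.0153
linear [289.1  51.7  -2.1] rot [ 0.17  0.13 -6.79]
```

Call:
send_rows(linear=[[20, 5, 0], [60, 14, 0], [105, 24, 0], [150, 35, 0], [195, 45, 0], [240, 56, 0], [275, 64, 0], [287, 67, 0]], delta_rot=[[0, 0, -1], [0, 0, -2], [0, 0, -3], [0, 0, -4], [0, 0, -5], [0, 0, -6], [0, 0, -6.8], [0, 0, -6.8]], claw=[1, 1, 1, 1, 1, 1, 1, 1])

```text
clock: 17.75
tool_pos: [0.5539, -0.0264, 0.0957]
orientation: [-3.141, -0.003, 1.599]
force: [-0.3, -0.7, 0.7]
grip_width: 0.0159
```

Call:
send_rows(linear=[[0, 0, 0], [0, 0, 15], [0, 0, 30], [0, 0, 45], [0, 0, 55], [0, 0, 60], [0, 0, 60], [0, 0, 60]], delta_rot=[[0, 0, 0], [0, 0, 0], [0, 0, 0], [0, 0, 0], [0, 0, 0], [0, 0, 0], [0, 0, 0], [0, 0, 0]], claw=[1, 1, 1, 1, 1, 1, 1, 1])

```text
clock: 18.55
tool_pos: [0.5541, -0.0327, 0.0363]
orientation: [3.141, -0.0, 1.591]
force: [0.2, -0.4, -0.2]
grip_width: 0.016
```

```bash
python3 - <<'E'
from h import *
import cv2,json
s=ctrl.sense();im=cams.capture('wrist')[:,:,::-1]
json.dump({k:np.array(s[k]).tolist() for k in s},open('w10.json','w'))
go(.555,-.033,.034,np.pi/2+.02,s)
cv2.imwrite('pics/w10r.png',im)
sd=cams.capture('side')[:,:,::-1]; cv2.imwrite('pics/s10.png',sd)
o=np.hstack([cv2.resize(im[110:360,120:380],None,fx=2,fy=2,interpolation=2),cv2.resize(sd[200:300,210:322],None,fx=2.5,fy=5,interpolation=2)])
print(o.shape);cv2.imwrite('pics/w10.png',cv2.convertScaleAbs(o,alpha=1.5))
E
```

```text
t 18.55 pos [ 0.5541 -0.0327  0.0363] rpy [ 3.1413 -0.0001  1.5915] F [ 0.2393 -0.3719 -0.209 ] w 0.016
linear [-0.3  0.9  2.3] rot [ 0.02 -0.01  0.04]
(500, 800, 3)
```

View pics/w10.png

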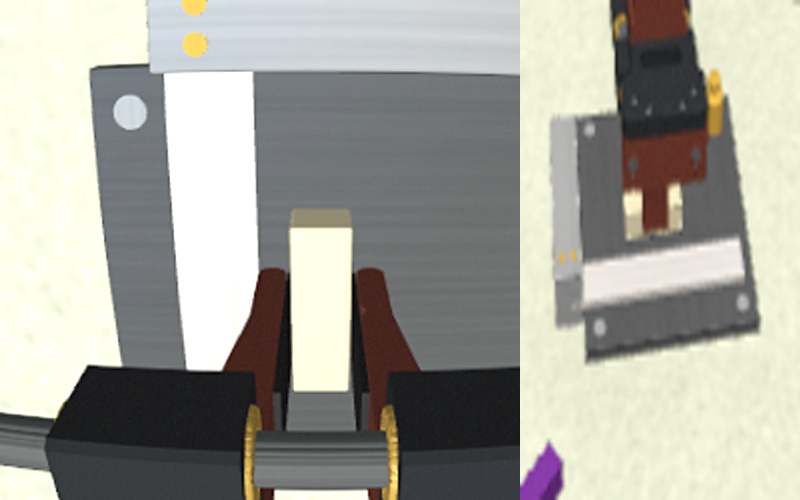

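```bash
cat >> h.py <<'E'
def back(px,zw,s):
    "wrist pixel -> tool-frame x,y (mm) and world on plane z=zw"
    c=cams.calibration('wrist');K=np.array(c['camera_matrix']);M=np.array(c['mount']);R=Ro.from_euler('xyz',s['orientation']).as_matrix()
    d=np.array(px)-K[:2,2];r=np.hypot(*d);th=r/K[0,0];v=np.r_[d/r*np.sin(th),np.cos(th)]
    o=R@M[:3,3]+s['tool_pos'];w=R@M[:3,:3]@v;W=o+w*(zw-o[2])/w[2]
    return (R.T@(W-s['tool_pos'])*1e3)[:2],W
E
python3 - <<'E'
from h import *
import json
s=json.load(open('w10.json'))
f=lambda u,v:(120+u/2,110+v/2)
for n,u,v,z in [('edge',253,72,.0115),('edge',256.5,180,.0115),('edge',259,265,.0115),('outer',164,72,.0135),('outer',186,368,.0135),
 ('stock corner',149,72,.03),('stock edge',480,73,.03),('plate c',91,67,.008),('plate e',122,360,.008),('bar',290,227,.03),('bar',352,227,.03),('bar',290,391,.03),('bar',351,391,.03)]:
    print(n,*back(f(u,v),z,s))
E
```

```text
edge [-18.2022 -63.5724] [ 0.4909 -0.0522  0.0115]
edge [-17.9483 -33.5051] [ 0.521  -0.0513  0.0115]
edge [-18.0449  -7.7973] [ 0.5467 -0.0509  0.0115]
outer [-42.1138 -64.3226] [ 0.4907 -0.0761  0.0135]
outer [-42.3831  27.2136] [ 0.5822 -0.0745  0.0135]
stock corner [-41.8411 -66.3223] [ 0.4887 -0.0759  0.03  ]
stock edge [ 38.4618 -66.0054] [0.4873 0.0044 0.03  ]
plate c [-64.9962 -65.9177] [ 0.4895 -0.0991  0.008 ]
plate e [-65.3107  28.8009] [ 0.5843 -0.0974  0.008 ]
bar [ -7.8843 -26.4927] [ 0.5278 -0.0411  0.03  ]
bar [  7.8152 -26.5004] [ 0.5274 -0.0254  0.03  ]
bar [-8.8373 23.5933] [ 0.5779 -0.0411  0.03  ]
bar [ 8.5441 23.5797] [ 0.5775 -0.0237  0.03  ]
```

Call:
send_rows(linear=[[0, 0, 2], [0, 0, 4.5], [-3, 0, 4.5], [-6, 0, 4.5], [-8, 0, 4.5], [-9, 0, 4.5], [-9, 0, 4.5], [-9, 0, 4.5]], delta_rot=[[0, 0, 0], [0, 0, 0], [0, 0, 0], [0, 0, 0], [0, 0, 0], [0, 0, 0], [0, 0, 0], [0, 0, 0]], claw=[1, 1, 1, 1, 1, 1, 1, 1])

```text
clock: 19.45
tool_pos: [0.5541, -0.0418, 0.0317]
orientation: [3.141, -0.0, 1.591]
force: [0.2, 0.3, 0.6]
grip_width: 0.0157
```

```bash
python3 - <<'E'
from h import *
import json
s=json.load(open('w10.json'))
t=ctrl.sense();R=Ro.from_euler('xyz',s['orientation'])
print('moved since w10 (tool mm)',R.inv().apply(np.array(t['tool_pos'])-s['tool_pos'])*1e3,t['tool_pos'],np.array(t['orientation']),np.array(t['force']))
E
```

```text
moved since w10 (tool mm) [-9.0662 -0.1765  4.6294] [ 0.5541 -0.0418  0.0317] [ 3.1415 -0.0001  1.5914] [0.1889 0.2925 0.5745]
```

Call:
send_rows(linear=[[-0.4, 0, 0.7], [-0.4, 0, 1.2], [-0.4, 0, 1.2], [-0.4, 0, 1.2]], delta_rot=[[0, 0, 0], [0, 0, 0], [0, 0, 0], [0, 0, 0]], claw=[1, 1, 1, 1])

```text
clock: 19.85
tool_pos: [0.554, -0.0421, 0.0304]
orientation: [-3.142, -0.0, 1.592]
force: [-0.6, 0.1, -0.1]
grip_width: 0.0159
```

Call:
send_rows(linear=[[0, 0, 0.3], [0, 0, 0.3], [0, 0, 0.3], [0, 0, 0.3], [0, 0, 0.3], [0, 0, 0.3]], delta_rot=[[0, 0, 0], [0, 0, 0], [0, 0, 0], [0, 0, 0], [0, 0, 0], [0, 0, 0]], claw=[1, 0.5, 0.4, 0.35, 0.35, 0.35])

```text
clock: 20.45
tool_pos: [0.554, -0.0422, 0.0301]
orientation: [-3.141, 0.0, 1.591]
force: [0.1, 0.0, 0.7]
grip_width: 0.0286
```

Call:
send_rows(linear=[[0, 0, -3], [0, 0, -12], [0, 0, -30], [0, 0, -55], [0, -30, -80], [0, -50, -80], [0, -50, -80], [0, -50, -80]], delta_rot=[[0, 0, 0], [0, 0, 0], [0, 0, 0], [0, 0, 0], [0, 0, 0], [0, 0, 0], [0, 0, 0], [0, 0, 0]], claw=[0.35, 0.35, 0.35, 0.35, 0.35, 0.35, 0.35, 0.35])

```text
clock: 21.25
tool_pos: [0.5046, -0.0436, 0.1108]
orientation: [3.14, 0.001, 1.591]
force: [0.7, -0.2, 1.4]
grip_width: 0.0285
```

```bash
python3 - <<'E'
from h import *
import cv2,json
s=ctrl.sense();im=cams.capture('wrist')[:,:,::-1]
json.dump({k:np.array(s[k]).tolist() for k in s},open('w11.json','w'))
S=place([.4772,-.0215,.021],np.array([[-12,-55,30],[-12,55,30],[60,-40,8],[130,0,8]])/1e3)
print(s['tool_pos'],s['force'],proj('wrist',S,s))
cv2.imwrite('pics/w11.png',cv2.convertScaleAbs(cv2.resize(im[90:300,150:430],(784,588),interpolation=2),alpha=1.3))
E
```

```text
[ 0.5046 -0.0436  0.1108] [ 0.7107 -0.2217  1.4277] [[235.7169 170.9126]
 [385.4342 171.9513]
 [260.2411 249.4224]
 [304.5951 315.7055]]
```

View pics/w11.png

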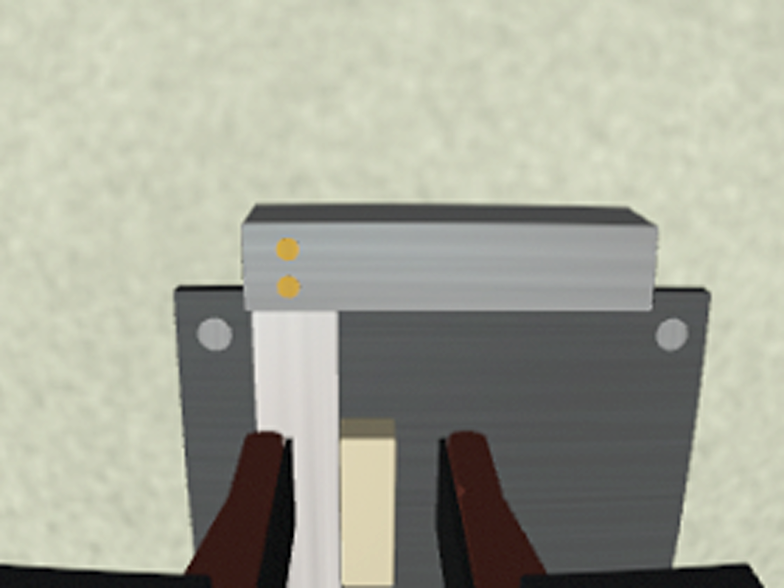

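```bash
python3 - <<'E'
from h import *
import json
s=json.load(open('w11.json'))
f=lambda u,v:(150+u/2.8,90+v/2.8)
for n,u,v,z in [('edge',338,312,.0115),('edge',339.5,430,.0115),('edge',341,580,.0115),('stock in -y',246,310.5,.03),('stock in +y',652,310.5,.03),('plate c-',175,289,.008),('plate c+',709,290,.008),
 ('bar',341,437,.024),('bar',395,437,.024),('bar',342,585,.024),('bar',394,585,.024)]:
    print(n,*back(f(u,v),z,s))
E
```

```text
edge [ -7.8002 -10.6341] [ 0.4943 -0.0517  0.0115]
edge [-7.7008 25.8571] [ 0.5308 -0.0508  0.0115]
edge [-7.8236 79.0348] [ 0.5839 -0.0499  0.0115]
stock in -y [-31.4947 -16.5281] [ 0.4889 -0.0755  0.03  ]
stock in +y [ 77.5733 -16.7489] [0.4864 0.0336 0.03  ]
plate c- [-55.1352 -16.5806] [ 0.4893 -0.0991  0.008 ]
plate c+ [102.7973 -16.7954] [0.4859 0.0588 0.008 ]
bar [-6.9117 22.4814] [ 0.5274 -0.0501  0.024 ]
bar [ 8.3456 22.4711] [ 0.5271 -0.0349  0.024 ]
bar [-7.1464 72.6575] [ 0.5775 -0.0493  0.024 ]
bar [ 8.7654 72.649 ] [ 0.5772 -0.0334  0.024 ]
```

```bash
python3 -c "
from rig import ctrl
print(ctrl.sense()['clock'],ctrl.sign_off())"
```

```text
the job is handed in; nothing more can be done
21.3 None
```

I handed the job in at 21.3 s. The square is flush along the plate's front edge and the cream test bar lies beside its blade. `sign_off` gives no verdict, so the figures below are my own measurements.

**What I did:**
- I gripped the square by its stock, carried it over and set it on the bench just in front of the plate. I slid it in until it met the edge, let go, and pressed it home from behind with the closed fingers.
- I then took the bar from the middle pocket and set it on the plate inside the blade.

**Last checks, from the final wrist picture:**

| Check | Measured | Allowed |
|---|---|---|
| Stock inner face to plate edge, both ends | about 0.1 mm | about 2 mm |
| Stock ends inside the plate corners | about 24–25 mm | within the edge |
| Bar centre, y in the square's frame | about -22.5 mm (0.5 mm gap to the blade) | -24.2 to -20.8 mm |
| Bar centre, x in the square's frame | about 75 mm | 36 to 128 mm |
| Bar parallel to blade | within about 0.01 rad | 0.05 rad |

The arm was clear of everything, with the tool point about 110 mm up.

**Disagreements and limits:**
- **Camera offsets:** early on, the fixed cameras and the wrist camera disagreed by about 4 mm in x. I relied on contact and close-up wrist views instead.
- **Bystanders:** I did not measure the tablet, knob, weight, cup, bowl or jar again at the end. I felt no unexpected contact.

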